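# Set the hood fan slider to its preset marker

## Robot

A 6-joint arm with a two-finger parallel gripper is mounted at the origin on a cart in front of the work surface, level with it; the furniture and walls round the work are solid. World frame = base frame: x ahead of the robot, y to its left, z up, the work surface at z = 0. Lengths are in mm, angles in rad, forces in N, time in s.
With the tool pointing down it reaches from about 400 to 825 mm from the base axis. Payload 7 kg.
Tool frame: the origin (TCP) lies on the centre line of the jaws, within the pads' length; the fingertips stand 25 mm ahead of it and the grasp point (between the pads) lies 6 mm ahead of it (nose_length is the z of the fingertips in the tool frame, in mm); z points along the fingers, y is the line along which they close (so a half turn about z gives the same grasp; the last joint's range is limited). The gripper opens to 88 mm and grips with 3 to 60 N. Pads are 19 mm wide; open, the fingers measure 130 mm over their backs; the gripper's body (78 mm by 193 mm) begins 47 mm behind the grasp point.
Start: joints at [1.406, 0.359, 0.012, 0, -1.224, -0.288], TCP at [295.307, 606.951, 251.561] pointing down, gripper open.
Joint ranges: [-3.07, 3.07], [-1.43, 2.12], [-1.02, 1.25], [-3.03, 1.67], [-3.05, -0], [-3.03, 3.03]. Speed limits (rad/s): [2.39, 2.39, 3.01, 3.14, 3.14, 3.14].

## Interface

Orientations are given as a unit quaternion [x, y, z, w].
In Python, from plant import * gives the robot as it stands.
- The arm moves only by the tool apply_moves, never from a script. Its argument "commands" is a list of rows, each a list of 5 numbers: the opening in per cent of the stroke, from 0 (shut) to 100 (fully open), then the shift along the tool's x, y, z in m, then the turn about the tool's z in rad. In form: [[hand, x, y, z, roll], ...]. A call has 1 to 10 rows; each row is the pose to reach, as a shift and turn from the pose commanded when the call began, along the tool's axes at that moment; what a row does not reach only later rows make up. A row lasts 1/10 s, in which the tool goes at most 50 mm and 8.59 degrees, less where a joint would pass 70% of its speed; a pose out of reach is approached as far as the arm can. A call with a gripper value outside its range is refused whole. The fingers move at their own pace and stop on an object; "force" is the grip in N (left out, the last holds). Time passes only in rows, so rows that repeat a pose let the fingers close. It gives the time, the measured TCP pose, the force, the opening and the grip force at its end, in the units of the state.
- sense(): the state, without advancing time (a new reading comes with each control period).
- snapshot(name): name is "side" or "top"; returns (picture, depth): 480x640x3 uint8, red, green, blue; 480x640 float32, mm along the optical axis (not along the pixel's ray), 0 where there is no reading.
- calibration(name): a dict with "fx", "fy", "cx", "cy" (pixels), "rvec" (rotation vector, rad) and "tvec" (3), from world to camera coordinates, as OpenCV has them. Camera axes: x right, y down, z forward; pixel columns grow to the right and rows downward; lengths in mm; the calibration is good to about 2 mm. A picture is of the moment at which its call begins. calibration takes no time and is no camera call.
- job_done(): hands the job in; it is judged then, once.
The state is a dict: "time_s": time; "qpos": joint angles; "qd": joint speeds; "joint_torque": joint torques, N m; "ee_pos": TCP position; "eef_rot": TCP orientation; "wrist_force": force on the tool from outside, world axes, zero at the start; "moment": the same for the moment, N m; "grip_width": finger opening in mm; "grip_force": force on a finger pad.
Only numpy, scipy, OpenCV 4.12 (cv2) and the standard library are available. Lean on these libraries where they do the work, as an engineer would, in place of code of your own. Each camera call takes 0.05 s, during which the arm holds its last target. There are 200 camera calls.

## Task

Before the frying starts, set the cooker hood's fan: of the two slide controls on the worktop, the one with the flat bar grip works the fan, the one with the round knob the hood light. Slide the bar grip along its track until it stands level with the small steel marker clip on its own box, then let go. Do not shift the marker clip, and leave the round knob's slider where it is.

Things in the scene. Friction and masses are not known exactly. Their poses are not given: they have to be found in the camera images.
- fan_box: Fan control box, fixed to the worktop: 190 mm along x, 74 mm along y, aluminium face 30 mm above the worktop. Origin: centre of its underside. x along the track, towards the hob; y across it, towards the worktop's front edge; z up. The main slot runs at y = -8 mm, a narrow slot for the marker clip at y = +27.
- fan_grip (a point): Centre of the fan control's black bar grip, 51 mm above the worktop: upright bar 14 mm thick along the track, 34 mm across it, 36 mm tall (top 71 mm above the worktop), pale line on top. Axes as the box. Slides along x only, 120 mm in all (60 mm either way of the box's middle), friction about 2 N, stays where left. Starts near the end away from the hob; the marker lies farther along +x.
- fan_marker (a point): Centre of the small steel marker clip on the fan control's box, 34 mm above the worktop: 9 mm along the track, 12 mm across, top 7 mm above the box's face, a short point towards the main slot; it sits 35 mm to the front (+y) of the grip's track. Axes as the box. The grip is level with it when both have the same position along x. Stiff (8 N to shift); must stay.
- light_grip (a point): Centre of the round black knob grip (28 mm across, top 71 mm above the worktop) of the light control: a box of the same size and make with a marker clip of its own, fixed to the worktop in front of or behind the fan control, at least 95 mm between their middles. Axes as its box, along its track. To be left alone.

How it is judged:
By the outcome, as a careful person would: the job done as asked, in the order asked, and still so for the second after the job is handed in, with the robot touching nothing.
It also fails if it takes over 32 s, if anything falls off the work surface, if the arm or the gripper's body presses on something with over 40 N, if the wrist force passes 120 N, or if a joint passes its speed limit or range.

## Working session

There is one attempt and no reset: what is moved stays moved. The work goes in short steps, Python scripts to look and compute and a tool call to move; the robot and the scene stay as the last step left them, time stands still between calls to the robot, and variables do not carry over. Pictures are saved under pics/ and viewed, at most 10 in all, crops included, and the job is handed in when it is done.

Besides the shell and the picture viewer there is one more tool, called after "Emit:" as a command line: name --pt "numbers of a row" for each row, then --argument value for the rest. apply_moves: Moves the arm, as the interface text tells. Its arguments: {"type":"object","properties":{"commands":{"type":"array"},"force":{"type":"number"}},"required":["commands"]}

```bash
mkdir -p pics; cat > h.py <<'E'
from plant import *
import numpy as np, cv2
def shot(n):
    p,d=snapshot(n); np.savez(f'{n}.npz',p=p,d=d); return p,d
def world(n,d=None):
    "per-pixel world coordinates from depth"
    c=calibration(n); R=cv2.Rodrigues(np.array(c['rvec'],float))[0]; t=np.array(c['tvec'],float).ravel()
    v,u=np.mgrid[:480,:640]
    P=np.stack([(u-c['cx'])/c['fx']*d,(v-c['cy'])/c['fy']*d,d],-1)
    return (P-t)@R
E
python3 - <<'E'
from h import *
for n in('top','side'):
    p,d=shot(n); cv2.imwrite(f'pics/{n}1.png',p[:,:,::-1])
s=sense(); print(s['time_s'],s['ee_pos'],s['eef_rot'],s['wrist_force'],s['grip_width'])
E
```

```text
0.1 [295.12140842 606.62718052 250.72286771] [ 9.74479005e-01 -2.24477434e-01 -9.09850146e-05  7.36695368e-04] [-0.16846804 -0.49964198  0.40191735] 87.38598068582573
```

View pics/top1.png

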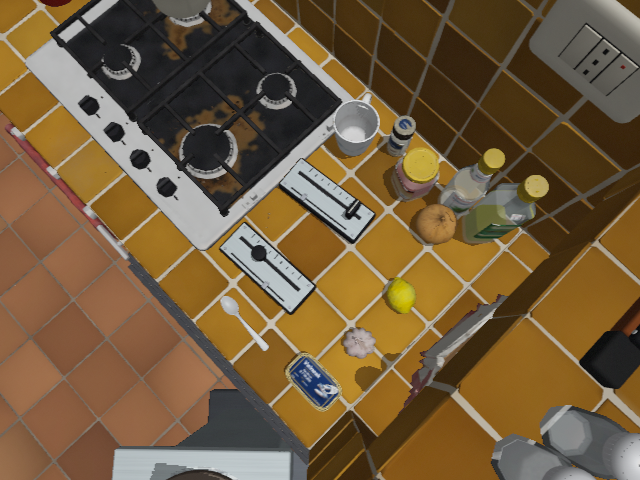

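View pics/side1.png

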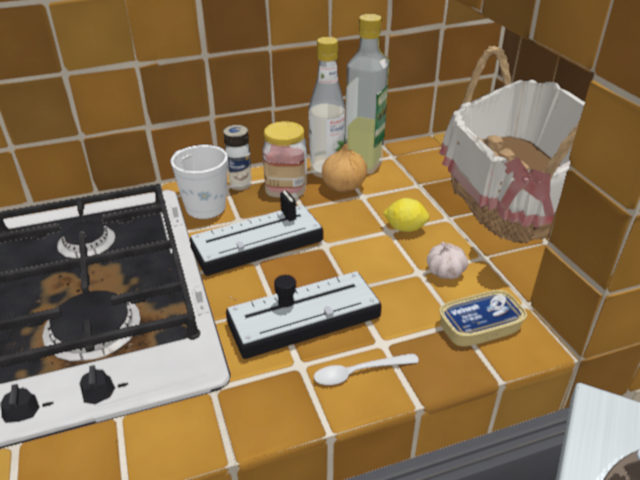

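The top view shows the fan box (bar grip) at about (327,200) with its grip near (352,208). The light box (round knob) is at about (267,267) with its knob at (259,253), and the hob is to the upper left. Next I'll enlarge the fan box and measure it.

```bash
python3 - <<'E'
from h import *
z=np.load('top.npz');p,d=z['p'],z['d'];W=world('top',d)
a=cv2.resize(p[150:250,270:385],None,fx=5,fy=5,interpolation=cv2.INTER_CUBIC)
z2=np.load('side.npz');q,e=z2['p'],z2['d'];V=world('side',e)
b=cv2.resize(q[180:280,180:330],None,fx=5,fy=5,interpolation=cv2.INTER_CUBIC)
cv2.imwrite('pics/ct.png',a[:,:,::-1]);cv2.imwrite('pics/cs.png',b[:,:,::-1])
np.set_printoptions(precision=1,suppress=True)
# face rect from each view (height 30 +-5, region) 
for n,W,p,(r0,r1,c0,c1) in(('top',W,p,(150,250,270,385)),('side',V,q,(185,280,180,330))):
    m=np.zeros((480,640),bool);m[r0:r1,c0:c1]=1
    pale=p.min(-1)>130
    f=m&(abs(W[...,2]-30)<6)&pale
    P=W[f];r=cv2.minAreaRect(P[:,:2].astype(np.float32))
    print(n,f.sum(),'z',np.median(P[:,2]),r,cv2.boxPoints(r).ravel())
    g=m&(W[...,2]>55)&(W[...,2]<80)&(d>0 if n=='top' else e>0)
    G=W[g]; print(' grip',g.sum(),G.mean(0) if g.sum() else '',G[:,2].max() if g.sum() else '')
    if n=='top':
        g=g&(W[...,2]>66); v,u=np.nonzero(g); print(u.min(),u.max(),v.min(),v.max(), cv2.minAreaRect(W[g][:,:2].astype(np.float32)))
for n in('top','side'):
    c=calibration(n);R=cv2.Rodrigues(np.array(c['rvec']))[0];print(n,'cam',-R.T@np.ravel(c['tvec']))
E
```

```text
top 2447 z 30.629870783355837 ((571.0355224609375, -185.67074584960938), (183.38095092773438, 178.52012634277344), 52.36884307861328) [ 444.4 -203.8  585.7 -312.8  697.7 -167.6  556.3  -58.6]
 grip 152 [ 585.5 -269.9   69.8] 74.0790802734003
346 361 199 215 ((587.3958129882812, -270.3743591308594), (14.070229530334473, 33.851318359375), 52.35235595703125)
side 3231 z 30.341620067803937 ((610.6890258789062, -212.8111114501953), (191.97283935546875, 255.3916015625), 41.63800048828125) [ 454.1 -181.2  623.8 -372.   767.3 -244.5  597.6  -53.6]
 grip 606 [ 635.4 -229.2   64.9] 73.09038596337243
top cam [ 348.6 -217.9  908. ]
side cam [216.6 395.7 562.7]
```

View pics/ct.png

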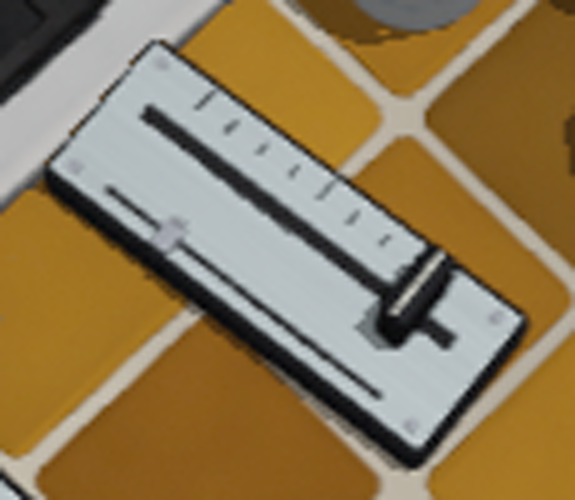

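View pics/cs.png

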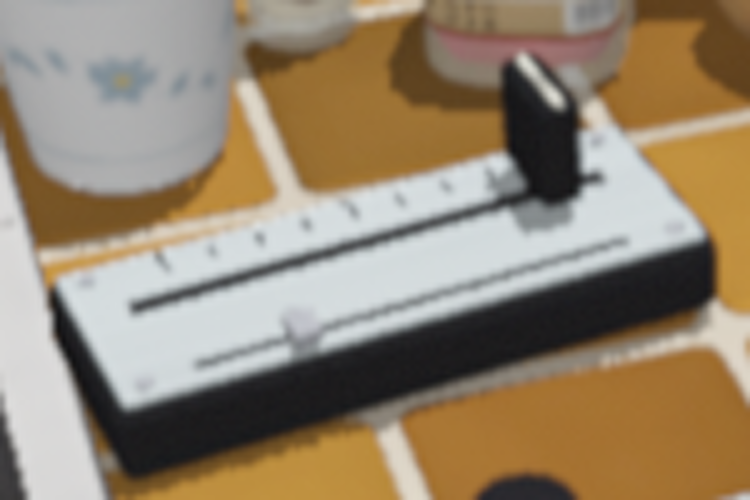

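The top crop puts the marker at (303.8,197.0), and the side crop puts it at about (240.2,245.0). The bar's pale line is centred near (353,206.5). Next I'll measure along the track and check for obstacles.

```bash
cat >> h.py <<'E'
def ray(n,u,v,z):
    c=calibration(n); R=cv2.Rodrigues(np.array(c['rvec'],float))[0]; t=np.array(c['tvec'],float).ravel()
    o=-R.T@t; r=R.T@np.array([(u-c['cx'])/c['fx'],(v-c['cy'])/c['fy'],1]); return o+r*(z-o[2])/r[2]
def face(p,W,seed):
    m=((p.min(-1)>120)&(abs(W[...,2]-30)<5)).astype(np.uint8)
    m=cv2.morphologyEx(m,cv2.MORPH_CLOSE,np.ones((7,7)))
    _,l=cv2.connectedComponents(m,connectivity=4); k=l==l[seed]
    return k,cv2.minAreaRect(W[k&(abs(W[...,2]-30)<5)][:,:2].astype(np.float32))
E
python3 - <<'E'
from h import *
np.set_printoptions(precision=1,suppress=True)
z=np.load('top.npz');p,d=z['p'],z['d'];W=world('top',d)
z=np.load('side.npz');q,e=z['p'],z['d'];V=world('side',e)
k,r=face(p,W,(195,330)); print('top face',k.sum(),r)
k2,r2=face(q,V,(240,270)); print('side face',k2.sum(),r2)
a=np.radians(r[2]);ax=np.array([np.cos(a),np.sin(a)])
if r[1][0]<r[1][1]: ax=np.array([-ax[1],ax[0]])
gt=ray('top',352.9,206.5,71)[:2]; mt=ray('top',303.8,197,37)[:2]
ms=ray('side',240.2,245,37)[:2]
if (mt-gt)@ax<0: ax=-ax
# y = z x x
ay=np.array([-ax[1],ax[0]])
print('ax',ax,np.degrees(np.arctan2(ax[1],ax[0])))
for n,P,c in(('grip top',gt,r[0]),('marker top',mt,r[0]),('marker side',ms,r[0]),('ms/side c',ms,r2[0])):
    print(n,P,'box xy',(P-c)@ax,(P-c)@ay)
for n,WW,dd,c in(('top',W,d,r[0]),('side',V,e,r2[0])):
    B=np.stack([(WW[...,:2]-c)@ax,(WW[...,:2]-c)@ay,WW[...,2]],-1)
    m=(dd>0)&(abs(B[...,0])<80)&(abs(B[...,1]+8)<25)&(B[...,2]>66)&(B[...,2]<78); X=B[m]; print(n,'bar',m.sum(),X.min(0),X.max(0),X.mean(0))
    m=(dd>0)&(abs(B[...,0])<80)&(abs(B[...,1]-27)<9)&(B[...,2]>34.5)&(B[...,2]<45);X=B[m]; print(n,'marker',m.sum(),X.min(0) if len(X) else'',X.max(0) if len(X) else'',X.mean(0) if len(X) else'')
    # obstacles
    for x0 in range(-200,240,40):
        s=[]
        for y0 in range(-160,100,40):
            m=(dd>0)&(B[...,0]>=x0)&(B[...,0]<x0+40)&(B[...,1]>=y0)&(B[...,1]<y0+40); s.append(int(B[...,2][m].max()) if m.any() else -1)
        print(x0,s)
E
```

```text
top face 2866 ((615.7269287109375, -220.05467224121094), (183.6355438232422, 66.1064682006836), 52.2954216003418)
side face 3263 ((615.5470581054688, -222.04754638671875), (185.44317626953125, 71.38111877441406), 52.1045036315918)
ax [0.6 0.8] 52.2954216003418
grip top [ 586.9 -269.2] box xy -56.54632931618205 -7.275987845261534
marker top [ 614.5 -177. ] box xy 33.317670950043414 27.313388178649376
marker side [ 613.8 -172.6] box xy 36.32367767637403 30.54137016921634
ms/side c [ 613.8 -172.6] box xy 38.01039632071697 31.617883526946333
top bar 135 [-64.2 -25.3  66.1] [-50.1   8.6  74.1] [-57.5  -7.5  70.7]
top marker 35 [-57.7  19.8  34.7] [73.  33.4 41.4] [31.2 27.6 37.2]
-200 [241, 86, 71, 5, 27, 36, 4]
-160 [113, 114, 5, 5, 5, 6, 7]
-120 [114, 113, 4, 33, 35, 4, 6]
-80 [112, 99, 6, 74, 73, 4, 6]
-40 [101, 97, 4, 34, 34, 5, 5]
0 [97, 99, 5, 35, 41, 4, 4]
40 [97, 98, 5, 35, 34, 6, 5]
80 [49, 49, 49, 50, 46, 31, 33]
120 [9, 48, 10, 49, 49, 49, 49]
160 [48, 50, 11, 49, 11, 49, 38]
200 [48, 47, 49, 48, 41, 49, 31]
side bar 141 [-61.7 -23.   66.2] [-46.9  12.1  73.1] [-53.4  -4.6  70. ]
side marker 39 [32.6 18.8 34.9] [41.4 35.  40.4] [37.2 28.9 37. ]
-200 [240, 85, 72, 3, 2, 43, 3]
-160 [112, 112, 44, 3, 3, 2, 2]
-120 [112, 112, 2, 32, 32, 2, 3]
-80 [112, 109, 2, 73, 72, 21, 3]
-40 [106, 3, 1, 33, 32, 24, 2]
0 [97, 97, 1, 33, 40, 21, 2]
40 [97, 96, 2, 33, 38, 3, 3]
80 [96, 48, 47, 46, 32, 28, 30]
120 [9, 47, 46, 47, 47, 48, 47]
160 [46, 48, 9, 47, 9, 47, 46]
200 [47, 47, 47, 48, 29, 47, 29]
```

```bash
python3 - <<'E'
from h import *
A=[]
for n in('top','side'):
    z=np.load(n+'.npz');d=z['d'];W=world(n,d);A.append(W[d>0])
A=np.vstack(A); print(A.min(0),A.max(0))
print('cols y:',list(range(700,-700,-80)))
for x in range(-80,1100,80):
    s=[]
    for y in range(700,-700,-80):
        m=(A[:,0]>=x)&(A[:,0]<x+80)&(A[:,1]<=y)&(A[:,1]>y-80); s.append('%4d'%A[m,2].max() if m.any() else '   .')
    print('%4d'%x,' '.join(s))
s=sense()
from scipy.spatial.transform import Rotation as Ro
print(Ro.from_quat(s['eef_rot']).as_matrix().round(3),s['qpos'])
E
```

```text
[-160.14312307 -783.49147915 -916.97337808] [1263.14489463 1145.2836059   551.2568326 ]
cols y: [700, 620, 540, 460, 380, 300, 220, 140, 60, -20, -100, -180, -260, -340, -420, -500, -580, -660]
 -80 -883 -885 -884 -886 -887 -889    .    .    .    . -674    .    .    .    .    .    .    .
   0 -887 -886 -883 -884 -886 -884 -793    .    .    1    0    .  -28    .    .    .    .    .
  80 -883 -880 -884 -881 -887 -885    5    6   18   35    7  262  -16    .    .    .    .    .
 160 -883 -883 -886 -885 -884 -886 -791 -790    .  -80    6  417  439  498  431  175  203    .
 240 -885 -887 -886 -886 -885 -884 -885    .  -80    6   29   29  432  547  551  454  201  201
 320 -886 -885 -882 -886 -883 -886    .  -78    6   17   32   40   59  431  457  468  221  203
 400 -886 -887 -886 -885 -885    .  -80    6    6   35   40   34   43   55  432  431  197  258
 480 -884 -886 -885 -885 -258 -252    5   12   30   74   76   34   35   70  268  430  384  263
 560 -886 -887 -887 -253 -148    6   10   38   49   49   41   72   74  114  270  499  397    .
 640 -884 -881 -254 -165    5   11   40   50   50   49   50   97   99  114  505  518    .    .
 720 -889 -252 -249    5   11   37   48   50   49   50   49   98   98  402  446    .    .    .
 800 -257 -154    4   10   11   51   50   49   50   49   50   49  313  345    .    .    .    .
 880 -252 -252    4   13   49   49   49   49   49   49   50  324  317    .    .    .    .    .
 960    .    .    6    8   48   49   49  114  106   49  273  327    .    .    .    .    .    .
1040    .    .    4   24   23   39   11    .   42   12   59    .    .    .    .    .    .    .
[[ 0.899 -0.437 -0.001]
 [-0.437 -0.899 -0.001]
 [ 0.     0.001 -1.   ]] [ 1.40615271e+00  3.59316081e-01  1.11589207e-02 -2.89810200e-04
 -1.22409853e+00 -2.88071338e-01]
```

```bash
python3 - <<'E'
from h import *
A=[]
for n in('top','side'):
    z=np.load(n+'.npz');d=z['d'];W=world(n,d);A.append(W[d>0])
A=np.vstack(A)
b=np.arctan2(-269,587);u=np.array([np.cos(b),np.sin(b)]);w=np.array([-u[1],u[0]])
for r0 in range(0,750,50):
    row=[]
    for z0 in(100,200,300,400,500):
        m=(A[:,2]>z0)&(A[:,2]<z0+100);P=A[m][:,:2];s=P@u;t=P@w
        k=(s>=r0)&(s<r0+50)&(t<60)&(t>-400);row.append(int(t[k].max()) if k.any() else None)
    print(r0,row)
c=np.array([615.7,-220.]);a=np.radians(52.25);ax=np.array([np.cos(a),np.sin(a)]);ay=np.array([-ax[1],ax[0]])
P=A[A[:,2]>95];X=(P[:,:2]-c)@ax;Y=(P[:,:2]-c)@ay
for y0 in range(-160,200,40):
    k=(Y>=y0)&(Y<y0+40)&(X<0);print(y0,X[k].max() if k.any() else None)
E
```

```text
0 [None, None, None, None, None]
50 [None, None, None, None, None]
100 [None, None, None, None, None]
150 [-152, None, None, None, None]
200 [-110, -111, -118, None, None]
250 [-122, -120, -121, -135, None]
300 [-142, -141, -141, -144, None]
350 [-210, -259, -161, -162, -241]
400 [-211, None, -178, -181, -250]
450 [-221, None, -198, -199, None]
500 [-244, None, -217, -218, None]
550 [-271, -367, -234, -236, None]
600 [-304, -367, -254, -254, None]
650 [-212, -219, -272, -274, None]
700 [-46, -156, -292, -293, None]
-160 -0.1685255925916717
-120 -0.06879744407833778
-80 -316.7545318132593
-40 -311.6791232787104
0 -305.4955200756478
40 -301.2287592201904
80 -296.1041110870516
120 -291.4259516889054
160 -285.67991114995687
```

Emit:
apply_moves --pt "100 0.0215 0.022 0 0.02" --pt "100 0.043 0.044 0 0.04" --pt "100 0.0645 0.066 0 0.06" --pt "100 0.086 0.088 0 0.08" --pt "100 0.1075 0.11 0 0.1" --pt "100 0.129 0.132 0 0.12" --pt "100 0.1505 0.154 0 0.14" --pt "100 0.172 0.176 0 0.16" --pt "100 0.1935 0.198 0 0.18" --pt "100 0.215 0.22 0 0.207" --force 15

```text
time_s: 1.1
ee_pos: [392.4, 313.7, 251.3]
eef_rot: [0.946, -0.324, -0.0, 0.0]
wrist_force: [1.1, 0.3, 0.0]
grip_width: 87.5
grip_force: 0.0
```

Emit:
apply_moves --pt "100 0.0256 0.0171 0 0" --pt "100 0.0512 0.0342 0 0" --pt "100 0.0768 0.0513 0 0" --pt "100 0.1024 0.0684 0 0" --pt "100 0.128 0.0855 0 0" --pt "100 0.1536 0.1026 0 0" --pt "100 0.1792 0.1197 0 0" --pt "100 0.2048 0.1368 0 0" --pt "100 0.2304 0.1539 0 0" --pt "100 0.256 0.171 0 0"

```text
time_s: 2.1
ee_pos: [489.9, 21.7, 251.4]
eef_rot: [0.946, -0.324, -0.0, 0.0]
wrist_force: [-0.3, 0.1, 0.3]
grip_width: 87.5
grip_force: 0.0
```

Emit:
apply_moves --pt "100 0.0256 0.0171 0 0" --pt "100 0.0512 0.0342 0 0" --pt "100 0.0768 0.0513 0 0" --pt "100 0.1024 0.0684 0 0" --pt "100 0.128 0.0855 0 0" --pt "100 0.1536 0.1026 0.02 0" --pt "100 0.1792 0.1197 0.04 0" --pt "100 0.2048 0.1368 0.06 0" --pt "100 0.2304 0.1539 0.08 0" --pt "100 0.256 0.171 0.1 0"

```text
time_s: 3.1
ee_pos: [587.3, -270.2, 150.3]
eef_rot: [0.946, -0.324, -0.0, 0.0]
wrist_force: [0.9, 0.1, -0.5]
grip_width: 87.9
grip_force: 0.0
```

Emit:
apply_moves --pt "100 0 0 0.015 0" --pt "100 0 0 0.03 0" --pt "100 0 0 0.045 0" --pt "100 0 0 0.06 0" --pt "100 0 0 0.07 0" --pt "100 0 0 0.077 0" --pt "100 0 0 0.082 0" --pt "100 0 0 0.085 0" --pt "100 0 0 0.085 0"

```text
time_s: 4.0
ee_pos: [587.3, -269.0, 66.5]
eef_rot: [0.946, -0.324, -0.0, 0.0]
wrist_force: [0.3, 0.3, 0.6]
grip_width: 87.2
grip_force: 0.0
```

```bash
python3 - <<'E'
from h import *
p,d=shot('side'); cv2.imwrite('pics/s2.png',cv2.resize(p[100:320,150:400],None,fx=2.5,fy=2.5)[:,:,::-1])
print(sense()['ee_pos'])
E
```

```text
[ 587.48197627 -269.01262834   66.83371967]
```

View pics/s2.png

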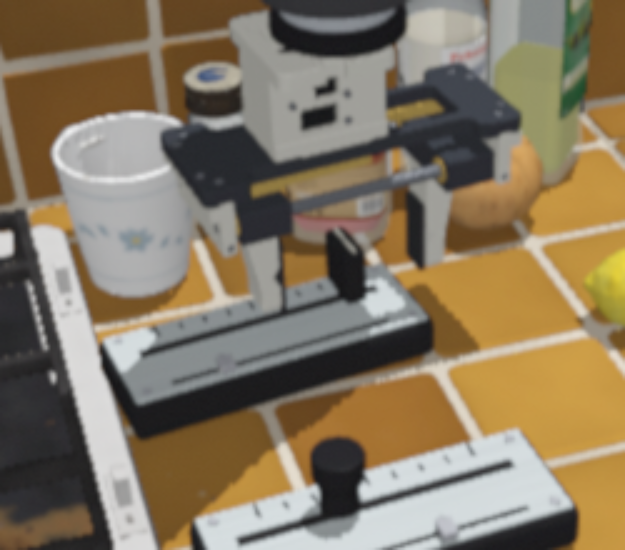

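The open fingers straddle the bar, at about (345,265) in this crop, and are lined up with the track. Now I'll close on it.

Emit:
apply_moves --pt "10 0 0 0 0" --pt "10 0 0 0 0" --pt "10 0 0 0 0" --pt "10 0 0 0 0" --pt "10 0 0 0 0" --pt "10 0 0 0 0" --pt "10 0 0 0 0" --pt "10 0 0 0 0" --force 12

```text
time_s: 4.85
ee_pos: [587.3, -269.0, 66.5]
eef_rot: [0.946, -0.324, -0.0, 0.0]
wrist_force: [-0.4, 0.8, -0.2]
grip_width: 29.1
grip_force: 0.0
```

```bash
python3 - <<'E'
from h import *
s=sense();print(s['ee_pos'],s['wrist_force'],s['grip_width'],s['grip_force'])
E
```

```text
[ 587.28084387 -268.98746671   66.54992649] [-0.40367546  0.75645783 -0.24055938] 29.088196075809826 0.0
```

Emit:
apply_moves --pt "10 0 0 0 0" --pt "10 0 0 0 0" --pt "10 0 0 0 0" --pt "10 0 0 0 0"

```text
time_s: 5.25
ee_pos: [587.3, -268.9, 66.5]
eef_rot: [0.946, -0.324, -0.0, -0.0]
wrist_force: [1.0, 1.7, -0.0]
grip_width: 13.4
grip_force: 12.0
```

```bash
python3 - <<'E'
from h import *
s=sense();print(s['ee_pos'],s['wrist_force'],s['grip_width'],s['grip_force'])
E
```

```text
[ 587.31890901 -268.93538843   66.54325594] [ 0.99187782  1.71685297 -0.04061521] 13.41357929154864 12.0000059902668
```

Width 13.4 mm and grip force 12 N show the bar is held. Next I'll slide 90 mm along box +x, which is tool -y.

Emit:
apply_moves --pt "10 0 -0.005 0 0" --pt "10 0 -0.015 0 0" --pt "10 0 -0.027 0 0" --pt "10 0 -0.04 0 0" --pt "10 0 -0.053 0 0" --pt "10 0 -0.066 0 0" --pt "10 0 -0.077 0 0" --pt "10 0 -0.085 0 0" --pt "10 0 -0.09 0 0" --pt "10 0 -0.09 0 0"

```text
time_s: 6.25
ee_pos: [643.2, -196.9, 66.5]
eef_rot: [0.946, -0.324, 0.0, -0.0]
wrist_force: [-0.2, 2.0, 1.1]
grip_width: 13.8
grip_force: 12.0
```

Emit:
apply_moves --pt "10 0 0 0 0" --pt "50 0 0 0 0" --pt "50 0 0 0 0" --pt "50 0 0 0 0" --pt "50 0 0 0 0" --pt "50 0 0 0 0" --pt "50 0 0 0 0"

```text
time_s: 6.95
ee_pos: [642.4, -198.0, 66.6]
eef_rot: [0.946, -0.324, -0.0, 0.0]
wrist_force: [0.4, 0.6, 0.3]
grip_width: 43.6
grip_force: 0.0
```

Emit:
apply_moves --pt "60 0 0 -0.01 0" --pt "60 0 0 -0.035 0" --pt "60 0 0 -0.07 0" --pt "60 0 0 -0.11 0" --pt "60 0 0 -0.15 0" --pt "60 -0.04 -0.02 -0.15 0" --pt "60 -0.08 -0.04 -0.15 0" --pt "60 -0.12 -0.06 -0.15 0" --pt "60 -0.16 -0.08 -0.15 0" --pt "60 -0.2 -0.1 -0.15 0"

```text
time_s: 7.95
ee_pos: [544.9, 5.0, 217.6]
eef_rot: [0.946, -0.324, 0.001, -0.0]
wrist_force: [0.2, 1.0, 0.7]
grip_width: 52.8
grip_force: 0.0
```

Emit:
apply_moves --pt "60 -0.02 -0.01 0 0" --pt "60 -0.06 -0.03 0 0" --pt "60 -0.1 -0.05 0 0" --pt "60 -0.1 -0.05 0 0"

```text
time_s: 8.35
ee_pos: [495.9, 108.0, 217.8]
eef_rot: [0.947, -0.322, 0.0, -0.001]
wrist_force: [-0.3, -0.3, 0.2]
grip_width: 52.9
grip_force: 0.0
```

```bash
cat > m.py <<'E'
from h import *
for n in('top','side'):
    ps=[];ds=[]
    for i in range(5):
        p,d=shot(n);ps.append(p.astype(float));ds.append(np.where(d>0,d,np.nan))
    p=np.mean(ps,0).astype(np.uint8);d=np.nan_to_num(np.nanmedian(ds,0));np.savez(n+'a.npz',p=p,d=d)
    W=world(n,d)
    a=np.radians(52.25);ax=np.array([np.cos(a),np.sin(a)]);ay=np.array([-ax[1],ax[0]]);c=np.array([615.6,-221])
    B=np.stack([(W[...,:2]-c)@ax,(W[...,:2]-c)@ay,W[...,2]],-1)
    for nm,y0,dy,z0,z1 in(('bar',-7,25,65,80),('mark',27,12,34.5,46)):
        m=(d>0)&(abs(B[...,0])<85)&(abs(B[...,1]-y0)<dy)&(B[...,2]>z0)&(B[...,2]<z1)
        X=B[m]; 
        if len(X):
            v,u=np.nonzero(m);print(n,nm,len(X),'x',X[:,0].min(),X[:,0].max(),'med',np.median(X[:,0]),'pix',np.median(u),np.median(v),'mean',X.mean(0))
cr=[]
for n,(r0,r1,c0,c1) in(('top',(160,250,270,390)),('side',(180,270,190,310))):
    p=np.load(n+'a.npz')['p'];cr.append(cv2.resize(p[r0:r1,c0:c1],None,fx=6,fy=6,interpolation=cv2.INTER_CUBIC)[:,:,::-1])
import sys
for k,x in enumerate(cr): cv2.imwrite(f'pics/{sys.argv[1]}{k}.png',x)
s=sense();print(s['time_s'],s['ee_pos'])
E
python3 m.py a
```

```text
top bar 136 x 26.59978033183993 40.670767345180494 med 32.83888323017055 pix 315.0 178.0 mean [32.93438276 -6.98880876 70.43249012]
top mark 32 x 30.508118016569522 39.44890019795245 med 35.09276770069765 pix 303.0 197.0 mean [35.12439588 27.85376249 37.31305165]
side bar 1 x 31.053847875888284 31.053847875888284 med 31.053847875888284 pix 237.0 219.0 mean [31.05384788  8.67261689 66.17958427]
8.85 [497.60652313 103.79999928 216.43815298]
```

View pics/a0.png

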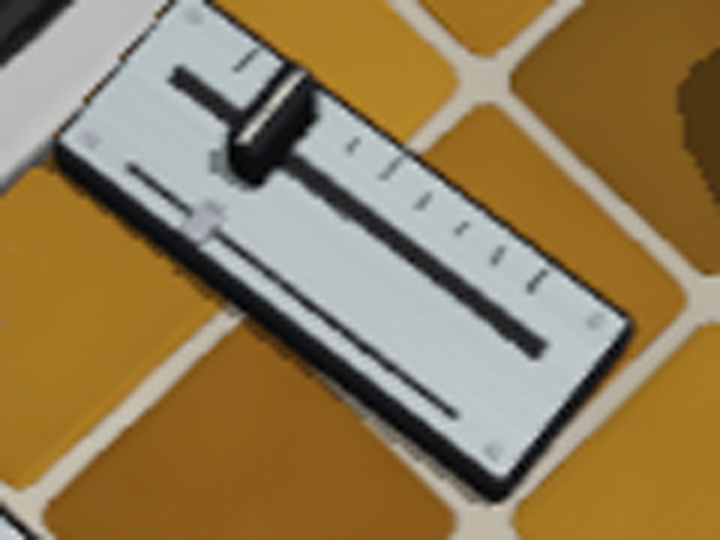

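View pics/a1.png

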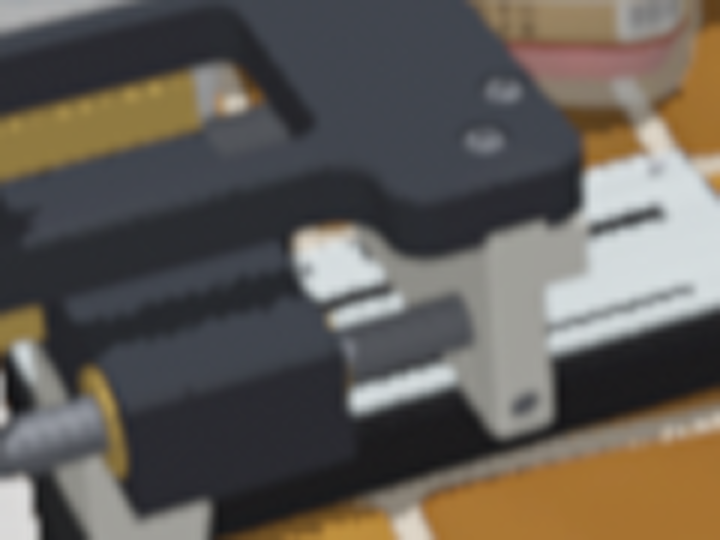

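In the top view the bar's pale line is centred near (314.9,177.3) and the marker near (303.8,196.3). By depth the bar is about 1–2 mm short. In the side view the gripper covers the marker, so I'll move it away and measure again.

Emit:
apply_moves --pt "60 -0.03 -0.015 0 0" --pt "60 -0.06 -0.03 0 0" --pt "60 -0.09 -0.045 0 0" --pt "60 -0.12 -0.06 0 0" --pt "60 -0.15 -0.07 0 0" --pt "60 -0.18 -0.085 0 0" --pt "60 -0.2 -0.095 0 0" --pt "60 -0.2 -0.095 0 0"

```text
time_s: 9.65
ee_pos: [397.1, 304.0, 216.5]
eef_rot: [0.946, -0.323, 0.0, -0.0]
wrist_force: [0.1, -1.3, -0.4]
grip_width: 52.6
grip_force: 0.0
```

```bash
python3 m.py b; python3 - <<'E'
from h import *
a=np.radians(52.25);ax=np.array([np.cos(a),np.sin(a)]);c=np.array([615.6,-221])
for n in('top',):
  print((ray(n,314.9,177.25,71)[:2]-c)@ax,(ray(n,303.75,196.25,37)[:2]-c)@ax)
  # pale line on bar by brightness centroid ; marker by colour
for n in('top','side'):
  z=np.load(n+'a.npz');p,d=z['p'].astype(float),z['d'];W=world(n,d)
  m=(W[...,2]>64)&(W[...,2]<80)&(np.hypot(W[...,0]-640,W[...,1]+198)<35)&(d>0)
  w=np.where(m,np.clip(p.mean(-1)-90,0,None),0);v,u=np.mgrid[:480,:640]
  U,V=(w*u).sum()/w.sum(),(w*v).sum()/w.sum();print(n,'line',U,V,(ray(n,U,V,71)[:2]-c)@ax,m.sum())
  m=(W[...,2]>34.7)&(W[...,2]<44)&(np.hypot(W[...,0]-614,W[...,1]+175)<16)&(d>0)
  U,V=u[m].mean(),v[m].mean();print(n,'mark',U,V,(ray(n,U,V,36.5)[:2]-c)@ax,m.sum())
E
```

```text
top bar 136 x 26.605902476717066 40.84228695263321 med 32.79495959998983 pix 315.0 178.0 mean [32.93571501 -6.99141694 70.42828953]
top mark 32 x 31.17489557045543 39.85755632551462 med 35.07117443031261 pix 303.0 197.0 mean [35.06687699 27.90739103 37.56580975]
side bar 162 x 27.925326236674238 41.688749188016715 med 35.854124212776256 pix 230.0 213.0 mean [35.56722494 -5.03284587 69.72936584]
side mark 43 x 31.776072558645886 40.39781771549512 med 36.06592319928125 pix 240.0 244.0 mean [36.22944568 28.54344925 36.65200742]
10.15 [397.84193297 301.73330242 216.61951388]
34.31634167612216 35.138741030805456
top line 314.59208121827413 177.47573604060912 34.49090139634081 138
top mark 303.375 196.65625 35.30659291503606 32
side line 230.8598334208749 210.5398064080438 33.55808972925702 168
side mark 240.1860465116279 244.06976744186048 36.172574428530375 43
```

View pics/b1.png

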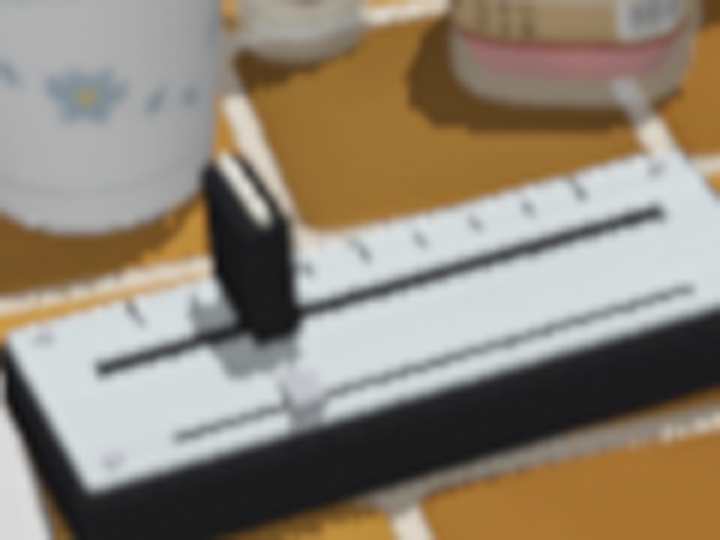

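```bash
python3 - <<'E'
from h import *
z=np.load('sidea.npz')['p']
a=np.radians(52.2);ax=np.array([np.cos(a),np.sin(a)]);ay=np.array([-ax[1],ax[0]]);c=np.array([615.6,-221])
f=lambda n,u,v,z:(lambda P:print(n,((P-c)@ax).round(1),((P-c)@ay).round(1)))(ray(n,u,v,z)[:2])
f('side',235.9,234.75,33)   # bar front bottom centre
f('side',240.1,243.75,37)   # marker top centre
# dark/steel profile: scanline along bar front face in box coords at y=+9,z=45, and bar top edges
for n in('top','side'):
    p=np.load(n+'a.npz')['p']; cal=calibration(n)
    def prof(y,zz,xs):
        P=np.array([[*(c+x*ax+y*ay),zz] for x in xs])
        uv=cv2.projectPoints(P,np.array(cal['rvec']),np.array(cal['tvec']),np.array([[cal['fx'],0,cal['cx']],[0,cal['fy'],cal['cy']],[0,0,1.]]),None)[0].reshape(-1,1,2).astype(np.float32)
        return cv2.remap(p,uv,None,cv2.INTER_LINEAR).mean(-1).ravel().astype(int)
    xs=np.arange(20,50,1.)
    off=2 if n=='side' else 0
    for y,zz in((9,45),(9,60),(-8,71)): print(n,y,zz,prof(y+off,zz,xs))
    for y in (25,30): print(n,'mk',y,prof(y+off,37,xs))
E
```

```text
side 32.4 0.0
side 36.2 28.3
top 9 45 [188 188 188 188 187 173 139  86  41  15  20  18  13  13  14  14  12  24
  31  44  69 101 108 115 118 121 143 172 187 188]
top 9 60 [188 188 152 107  62  30  14  14  14  14  12  12  13  13  13  12  12  12
  15  51  86 126 157 177 182 185 186 186 186 186]
top -8 71 [127  79  34  15  15  16  17  20  26  31  35  38  53 106 151 154 110  48
  31  42  86 143 178 186 189 189 189 189 188 188]
top mk 25 [174 189 177 176 180 174 174 176 177 169 159 154 161 169 170 165 165 164
 164 162 162 166 167 180 180 175 179 173 169 168]
top mk 30 [154 154 149 146 159 148 149 168 154 142 129 132 150 164 170 169 167 165
 162 151 149 148 152 158 157 151 157 158 151 162]
side 9 45 [87 78 88 98 97 91 86 83 83 73 52 34 27 26 27 27 27 28 27 27 27 27 27 30
 36 43 47 49 46 49]
side 9 60 [219 218 217 218 219 219 212 202 191 163 121  72  42  29  26  27  27  27
  27  28  27  28  27  26  25  23  22  28  54 103]
side -8 71 [103 102 101  99 106 125 158 183 186 159 119  76 104 153 193 195 173 121
  78  46  39  34  31  27  36  54  79  91  92  89]
side mk 25 [217 217 217 218 218 217 217 218 218 218 217 214 208 203 200 197 196 196
 194 191 181 180 190 205 214 218 217 217 217 217]
side mk 30 [181 179 178 178 179 180 179 175 177 179 180 181 183 189 190 192 191 190
 190 187 173 156 145 160 176 180 178 174 171 173]
```

Both views put the bar about 1.3 mm short of the marker. I'll go back, grip it, nudge it 1.3 mm and let go.

Emit:
apply_moves --pt "60 0.03 0.0146 0 0" --pt "60 0.065 0.032 0 0" --pt "60 0.1 0.049 0 0" --pt "60 0.135 0.066 0 0" --pt "60 0.17 0.083 0 0" --pt "60 0.205 0.1 0 0" --pt "60 0.24 0.117 0 0" --pt "60 0.275 0.134 0 0" --pt "60 0.31 0.151 0 0" --pt "60 0.34 0.166 0 0"

```text
time_s: 11.15
ee_pos: [565.1, -39.5, 216.6]
eef_rot: [0.946, -0.324, 0.0, 0.0]
wrist_force: [0.8, -0.5, 1.2]
grip_width: 52.6
grip_force: 0.0
```

Emit:
apply_moves --pt "60 0.03 0.015 0 0" --pt "60 0.065 0.032 0 0" --pt "60 0.1 0.049 0 0" --pt "60 0.13 0.064 0 0" --pt "60 0.15 0.073 0 0" --pt "60 0.16 0.079 0 0" --pt "60 0.16 0.079 0 0" --pt "60 0.16 0.079 0.02 0" --pt "60 0.16 0.079 0.04 0" --pt "60 0.16 0.079 0.06 0"

```text
time_s: 12.15
ee_pos: [642.1, -196.8, 156.4]
eef_rot: [0.946, -0.324, 0.0, -0.0]
wrist_force: [0.8, -0.0, 0.7]
grip_width: 52.8
grip_force: 0.0
```

```bash
python3 - <<'E'
from h import *
snapshot('side');print(sense()['ee_pos'])
E
```

```text
[ 640.28603329 -196.34890297  152.37416252]
```

Emit:
apply_moves --pt "60 0 0 0.02 0" --pt "60 0 0 0.04 0" --pt "60 0 0 0.06 0" --pt "60 0 0 0.075 0" --pt "60 0 0 0.085 0" --pt "60 0 0 0.09 0" --pt "60 0 0 0.09 0" --pt "60 0 0 0.09 0"

```text
time_s: 13.0
ee_pos: [643.0, -197.9, 67.3]
eef_rot: [0.946, -0.324, 0.001, -0.0]
wrist_force: [1.0, 0.1, 0.0]
grip_width: 52.6
grip_force: 0.0
```

Emit:
apply_moves --pt "10 0 0 0 0" --pt "10 0 0 0 0" --pt "10 0 0 0 0" --pt "10 0 0 0 0" --pt "10 0 0 0 0" --pt "10 0 0 0 0" --pt "10 0 0 0 0" --pt "10 0 0 0 0"

```text
time_s: 13.8
ee_pos: [642.5, -197.8, 66.6]
eef_rot: [0.946, -0.324, 0.0, -0.0]
wrist_force: [0.8, 1.2, 1.3]
grip_width: 14.1
grip_force: 12.0
```

```bash
python3 - <<'E'
from h import *
s=sense();print(s['time_s'],s['ee_pos'],s['wrist_force'],s['grip_width'],s['grip_force'])
E
```

```text
13.8 [ 642.533262   -197.84035264   66.63098733] [0.78251163 1.21098569 1.33613232] 14.050841027156945 12.000081986188889
```

Emit:
apply_moves --pt "10 0 -0.0006 0 0" --pt "10 0 -0.0013 0 0" --pt "10 0 -0.0013 0 0" --pt "10 0 -0.0013 0 0" --pt "10 0 -0.0013 0 0" --pt "10 0 -0.0013 0 0"

```text
time_s: 14.4
ee_pos: [643.3, -196.9, 66.7]
eef_rot: [0.946, -0.324, 0.0, 0.0]
wrist_force: [-1.9, -1.9, 2.1]
grip_width: 13.7
grip_force: 12.0
```

Emit:
apply_moves --pt "60 0 0 0 0" --pt "60 0 0 0 0" --pt "60 0 0 0 0" --pt "60 0 0 0 0" --pt "60 0 0 0 0" --pt "60 0 0 0 0" --pt "60 0 0 -0.015 0" --pt "60 0 0 -0.045 0" --pt "60 0 0 -0.09 0" --pt "60 0 0 -0.13 0"

```text
time_s: 15.4
ee_pos: [643.3, -197.0, 199.6]
eef_rot: [0.946, -0.324, 0.0, 0.0]
wrist_force: [1.5, 0.0, 0.3]
grip_width: 52.5
grip_force: 0.0
```

Emit:
apply_moves --pt "60 -0.03 -0.015 -0.02 0" --pt "60 -0.07 -0.034 -0.02 0" --pt "60 -0.11 -0.054 -0.02 0" --pt "60 -0.15 -0.073 -0.02 0" --pt "60 -0.19 -0.093 -0.02 0" --pt "60 -0.23 -0.113 -0.02 0" --pt "60 -0.27 -0.132 -0.02 0" --pt "60 -0.31 -0.152 -0.02 0" --pt "60 -0.35 -0.171 -0.02 0" --pt "60 -0.39 -0.191 -0.02 0"

```text
time_s: 16.4
ee_pos: [451.3, 194.5, 218.1]
eef_rot: [0.946, -0.324, 0.001, -0.001]
wrist_force: [1.1, 1.3, 0.4]
grip_width: 52.6
grip_force: 0.0
```

Emit:
apply_moves --pt "60 -0.03 -0.015 0 0" --pt "60 -0.06 -0.03 0 0" --pt "60 -0.09 -0.044 0 0" --pt "60 -0.11 -0.054 0 0" --pt "60 -0.11 -0.054 0 0" --pt "60 -0.11 -0.054 0 0"

```text
time_s: 17.0
ee_pos: [398.2, 303.6, 217.5]
eef_rot: [0.946, -0.323, 0.0, -0.0]
wrist_force: [0.4, 0.0, 0.0]
grip_width: 52.5
grip_force: 0.0
```

```bash
python3 m.py c; python3 - <<'E'
from h import *
# did light knob / marker move? compare with first picture's light region
a=np.load('sidea.npz')['p'].astype(int)
z=cv2.imread('pics/side1.png')[:,:,::-1].astype(int)
print('light region diff',abs(a-z)[270:360,225:385].mean(),abs(a-z)[270:360,225:385].max())
E
```

```text
top bar 135 x 27.34910045073874 41.40778223062876 med 33.3828924793112 pix 315.0 178.0 mean [33.52731804 -6.83116593 70.44421146]
top mark 33 x 31.094221581860644 39.205963633747686 med 34.793958110569434 pix 303.0 197.0 mean [35.03244349 28.08657375 37.43344489]
side bar 158 x 28.11847174648212 42.10891710947216 med 36.27290660981637 pix 230.0 213.0 mean [36.04361914 -4.85507573 69.83674201]
side mark 42 x 31.808477895094068 40.51212844636953 med 36.185101301669675 pix 240.0 244.0 mean [36.19210003 28.3656442  36.64237764]
17.5 [398.54543638 302.93205095 216.58039868]
light region diff 0.49430555555555555 36
```

View pics/c1.png

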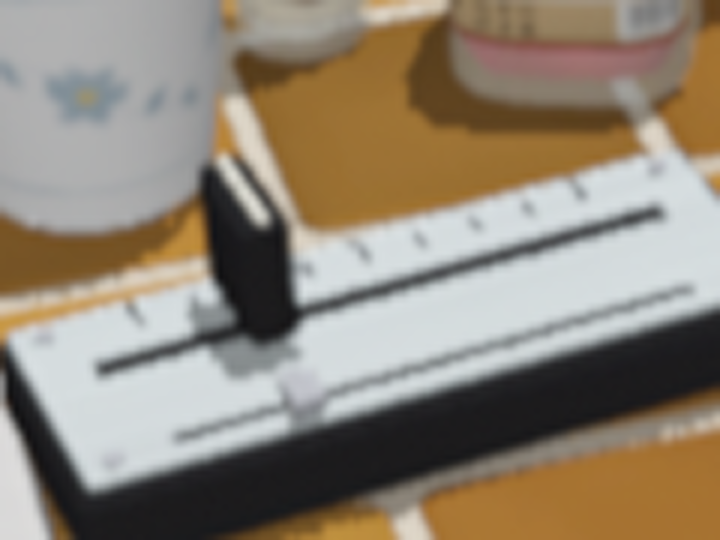

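The bar is now level with the marker to within about 1 mm. In the side crop the bar's foot is at about (275,330) and the clip, which has not moved, is at (303,385). The light slider region looks the same as at the start, so I'm handing in.

```bash
python3 -c "
from plant import *
print(job_done())"
```

```text
the job is handed in; nothing more can be done
None
```

The fan's bar grip now stands level with its marker clip, within about 1 mm by both cameras; it is released, the clip and the light slider have not moved, and the job was handed in at about 17.5 s.

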